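# Open the reagent bottle in the roll-top cabinet of a dental laboratory

## Robot

A 6-joint arm with a two-finger parallel gripper is mounted at the origin on the work surface. World frame = base frame: x ahead of the robot, y to its left, z up, the work surface at z = 0. Lengths are in m, angles in rad, forces in N, time in s.
With the tool pointing down it reaches from about 0.225 to 0.875 m from the base axis. Payload 3.4 kg.
Tool frame: the origin (TCP) lies between the finger pads; the fingertips stand 8 mm ahead of it and the grasp point (between the pads) lies 11 mm behind it; z points along the fingers, y is the line along which they close (so a half turn about z gives the same grasp; the last joint's range is limited). The gripper opens to 85 mm and grips with 20 to 120 N. Pads are 22 mm wide; open, the fingers measure 114 mm over their backs; the gripper's body (76 mm by 85 mm) begins 54 mm behind the grasp point. The pads swing forward as they close: fully open they stand 13 mm farther back than shut.
Start: joints at [1.182, 0.276, 1.505, -0, 1.361, -0.121], TCP at [0.152, 0.555, 0.239] pointing down, gripper open.
Joint ranges: [-2.89, 2.89], [-0.75, 2.08], [0.22, 2.7], [-1.18, 4.32], [0.11, 2.71], [-2.7, 2.7]. Speed limits (rad/s): [2.57, 2.57, 3.14, 3.14, 3.14, 3.14].

## Interface

Orientations are given as a unit quaternion [w, x, y, z].
In Python, from rig import manip gives the robot as it stands.
- The arm moves only by the tool move_arm, never from a script. Its argument "deltas" is a list that holds one entry, the list of rows, each a list of 5 numbers: the shift along the tool's x, y, z normalised to -1 to 1, where 1 is 80 cm, then the turn about the tool's z normalised to -1 to 1, where 1 is 120 degrees, then the closure, from -1 (fully open) to 1 (shut). In form: [[[tx, ty, tz, twist, grip], ...]]. A call has 1 to 12 rows; each row is the pose to reach, as a shift and turn from the pose commanded when the call began, along the tool's axes at that moment; what a row does not reach only later rows make up. A row lasts 1/10 s, in which the tool goes at most 50 mm and 8.59 degrees, less where a joint would pass 70% of its speed; a pose out of reach is approached as far as the arm can. A call with a number of a shift or a turn outside -1 to 1 is refused whole. A call with a gripper value outside its range is refused whole. The fingers move at their own pace and stop on an object; "squeeze" is the grip in N (left out, the last holds). Time passes only in rows, so rows that repeat a pose let the fingers close. It gives the time, the measured TCP pose, the force, the opening and the grip force at its end, in the units of the state.
- manip.get_state(): the state, without advancing time (a new reading comes with each control period).
- manip.get_image(name): name is "scene" or "top"; returns the picture (384x512x3 uint8, red, green, blue); there is no depth.
- manip.camera_params(name): a dict with "fx", "fy", "cx", "cy" (pixels), "dist" ([k1, k2, p1, p2, k3] as OpenCV has them; the pictures are not rectified), "R" (3x3) and "t" (3): a world point X has camera coordinates R X + t. Camera axes: x right, y down, z forward; pixel columns grow to the right and rows downward; lengths in m; the calibration is good to about 2 mm. A picture is of the moment at which its call begins. camera_params takes no time and is no camera call.
- manip.sign_off(): hands the job in; it is judged then, once.
The state is a dict: "clock": time; "qpos": joint angles; "qd": joint speeds; "effort": joint torques, N m; "position": TCP position; "ee_rot": TCP orientation; "contact_force": force on the tool from outside, world axes, zero at the start; "moment": the same for the moment, N m; "width": finger opening in m; "gripper_force": force on a finger pad.
Only numpy, scipy, OpenCV 4.12 (cv2) and the standard library are available. Lean on these libraries where they do the work, as an engineer would, in place of code of your own. Each camera call takes 0.05 s, during which the arm holds its last target. There are 200 camera calls.

## Task

Raise the cabinet's slatted roller shutter by its bar handle until it stays fully open, so that the amber bottle inside can be used. Unlock the bottle's child-resistant cap by pressing it down and, still pressing, turning it anticlockwise past its ratchet (about 75 degrees), without wrenching it; then lift it off and set it down, not drop it, upright inside the shallow steel tray. Leave the two small jars in the cabinet where they stand.

Things in the scene. Friction and masses are not known exactly. Their poses are not given: they have to be found in the camera images.
- shutter (a joint): Opening of the white cabinet's slatted aluminium roller shutter, rad: 0 closed, 1.78 fully open (stop). On circular side tracks it turns about a level axis along the cabinet's y, 60 mm above the table, through the cabinet's centre; slats at radius 140 mm. About 0.4 kg: let go below about 0.6 rad it falls shut; past that it falls open by itself and stays.
- shutter_handle (a point): Centre of the shutter's dark level bar handle along the cabinet's y: 10 mm thick, 120 mm between end posts, 39 mm outside the slats. It runs on a circle of radius 182 mm about the shutter axis: closed, 178 mm before the axis, 98 mm above the table; fully open, 74 mm behind it, 226 mm up. Pinch from above, fingers before and behind the bar; it turns in the grip.
- cabinet_floor (a point): Centre of the inner floor (20 mm above the table) of the fixed white roll-top cabinet: 310 mm deep (x), 320 wide (y), about 220 high; half-round cheeks 10 mm thick, 300 mm apart, front sill 60 mm high, fixed hood over the rear. Its x points to the cabinet's rear, away from the robot; the shutter's axis runs 40 mm above this point.
- cap_center (a point): Centre (half-way up) of the bottle's white ribbed cap, 42 mm wide, 30 high, 25 g, z up. Pressed down 4 to 5 mm (stop at 5.5 mm; spring 5 N rising to 13 N) it can turn anticlockwise seen from above, under two ratchet teeth met at 3 to 52 degrees of turn; at 60 to 88 degrees (stop) it is unlocked: let up, it rises 3 mm and lifts straight off.
- bottle_seat (a point): Point on the amber bottle's axis where the locked cap's centre lies, 89 mm above the cabinet's floor. The bottle is fixed to the floor: 54 mm wide to 46 mm up, shoulder narrowing to a 33 mm wide neck 58 mm up; the cap's skirt starts 74 mm up. Its x axis is the cap's x axis when locked.
- tray: The shallow steel tray, fixed, 160 mm (x) by 130 mm (y), rim 10 mm high, walls and floor 3 mm thick; origin at the centre of its underside. It lies left or right of the cabinet; a green glass slab with a plaster dental model lies on the other side.
- jar_a: Small white lidded jar, 46 mm in diameter, 48 mm high, loose beside the bottle on the cabinet's floor; origin at the centre of its underside.
- jar_b: Small amber lidded jar, 40 mm in diameter, 42 mm high, loose in the rear of the cabinet; origin at the centre of its underside.
Mind the look-alikes: they are no part of the job. What is shaped like the tray but yellow is not meant.

How it is judged:
On the way, in this order (a step that is already met when the one before it is completed fails the run):
1. the shutter is raised fully open (value of joint shutter above 1.6 rad), for 0.2 s.
2. the cap, still on the bottle, is turned past its ratchet (angle between the x axis of cap_center and the x axis of bottle_seat, either way round above 0.98 rad and distance between cap_center and bottle_seat below 0.008 m), for 0.05 s.
3. the cap is lifted clear of the bottle (z of cap_center in the frame of bottle_seat above 0.03 m), for 0.05 s.
4. the cap is lowered into the tray, still held, to within 15 mm of its floor (z of cap_center in the frame of tray below 0.033 m and horizontal distance between cap_center and tray below 0.08 m and contact force between the fingers and cap above 0.5 N), for 0.05 s.
At the end, for the whole second after the job is handed in: The shutter is open (joint above 1.6 rad); the cap stands upright (within 0.12 rad) and at rest on the tray's floor, wholly inside its rim (centre within 62 mm of the tray's centre along x and 47 mm along y, at most 22 mm above the tray's underside), released (value of joint shutter above 1.6 rad and x of cap_center in the frame of tray between -0.062 and 0.062 m and y of cap_center in the frame of tray between -0.047 and 0.047 m and z of cap_center in the frame of tray below 0.022 m and angle between cap_center's own z axis and vertical below 0.12 rad and linear speed of cap below 0.02 m/s); the robot touches nothing.
It fails at once if the cap is wrenched (over 80 N between cap and bottle) (contact force between cap and bottle above 80 N).
It fails at once if a jar in the cabinet is moved more than 25 mm (distance of any of jar_a, jar_b from where it was at the start of the episode above 0.025 m).
It also fails if it takes over 58 s, if anything falls off the work surface, if the arm or the gripper's body presses on something with over 40 N, if the wrist force passes 120 N, or if a joint passes its speed limit or range.

## Working session

There is one attempt and no reset: what is moved stays moved. The work goes in short steps, Python scripts to look and compute and a tool call to move; the robot and the scene stay as the last step left them, time stands still between calls to the robot, and variables do not carry over. Pictures are saved under pics/ and viewed, at most 10 in all, crops included, and the job is handed in when it is done.

Besides the shell and the picture viewer there is one more tool, called after "Request:" by a JSON object that holds its "name" and its "arguments". move_arm: Moves the arm, as the interface text tells. Scaled input: -1 to 1 covers 80 cm each way for a shift and 120 degrees each way for a turn. Its arguments: {"type":"object","properties":{"deltas":{"type":"array","items":{"type":"array","items":{"type":"array","items":{"type":"number","minimum":-1,"maximum":1}}}},"squeeze":{"type":"number"}},"required":["deltas"]}

```bash
mkdir -p pics; cat > h.py <<'E'
from rig import manip
import numpy as np, cv2
def snap(n,f,crop=None,s=1):
    im=manip.get_image(n)[:,:,::-1].copy(); cv2.imwrite('pics/raw_'+f,im)
    if crop: x0,y0,x1,y1=crop; im=im[y0:y1,x0:x1]
    cv2.imwrite('pics/'+f,cv2.resize(im,None,fx=s,fy=s,interpolation=cv2.INTER_CUBIC))
def P(n):
    c=manip.camera_params(n); K=np.array([[c['fx'],0,c['cx']],[0,c['fy'],c['cy']],[0,0,1.]])
    return K,np.array(c['dist'],float),np.array(c['R'],float),np.array(c['t'],float)
def proj(n,X):
    K,d,R,t=P(n); return cv2.projectPoints(np.array(X,float).reshape(-1,3),cv2.Rodrigues(R)[0],t,K,d)[0].reshape(-1,2)
def ray(n,uv):
    K,d,R,t=P(n); p=cv2.undistortPoints(np.array([[uv]],float),K,d)[0,0]
    return -R.T@t, R.T@np.array([p[0],p[1],1.])
def atz(n,uv,z):
    o,v=ray(n,uv); return o+v*(z-o[2])/v[2]
E
python3 - <<'E'
from h import *
snap('scene','s0.png',None,1.5); snap('top','t0.png',None,1.5)
for n in('scene','top'):
    K,d,R,t=P(n); print(n,K[0,0],-R.T@t,R[2])
s=manip.get_state(); print(s['position'],s['ee_rot'],s['clock'],s['width'])
E
```

```text
scene 457.4083683285345 [ 0.71480451 -0.18255252  1.14280128] [-0.26017711  0.15947469 -0.95230021]
top 348.03523144516504 [0.38246538 0.01558566 1.06244839] [ 0.03963249  0.00981474 -0.99916612]
[0.15197792 0.55407148 0.23854352] [-1.95724235e-04  1.33496392e-01  9.91048969e-01 -7.85179341e-04] 0.1 0.08530453405050574
```

View pics/s0.png

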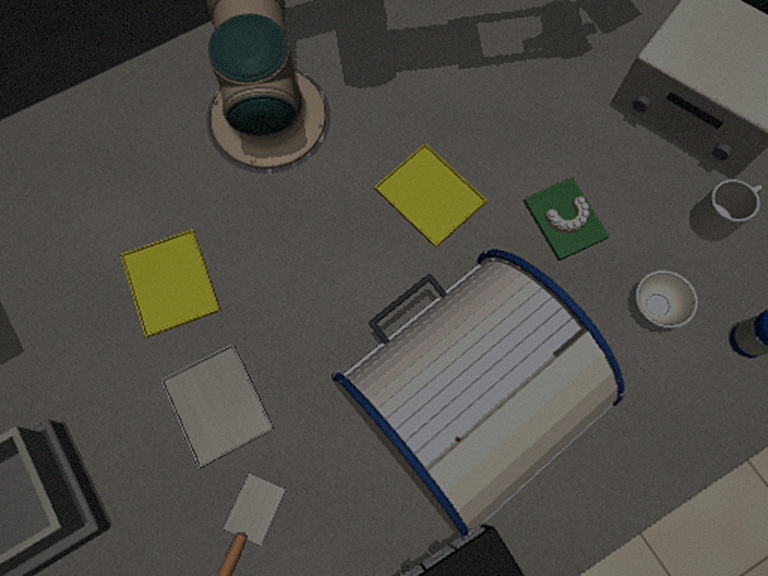

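View pics/t0.png

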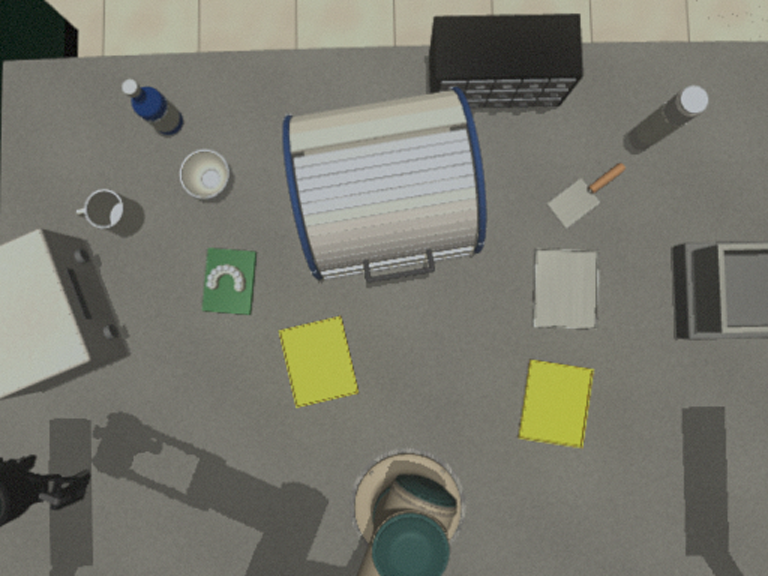

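The steel tray is at top view (565,289), with yellow look-alikes at (318,362) and (556,403). The small white card at (573,203) and the grey bin at (740,290) are no match. The shutter bar handle is at about (400,272), and its scene position is about (408,310). I'll check it in a close crop.

```bash
python3 - <<'E'
from h import *
a=cv2.imread('pics/raw_t0.png')[150:230,190:410]; b=cv2.imread('pics/raw_s0.png')[170:320,100:310]
a=cv2.resize(a,(770,280),interpolation=2); b=cv2.resize(b,(420,300),interpolation=2)
o=np.zeros((590,770,3),np.uint8); o[:280]=a; o[285:585,:420]=b
cv2.imwrite('pics/c1.png',np.clip(o*1.6,0,255).astype(np.uint8))
E
```

```text
(no output)
```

View pics/c1.png

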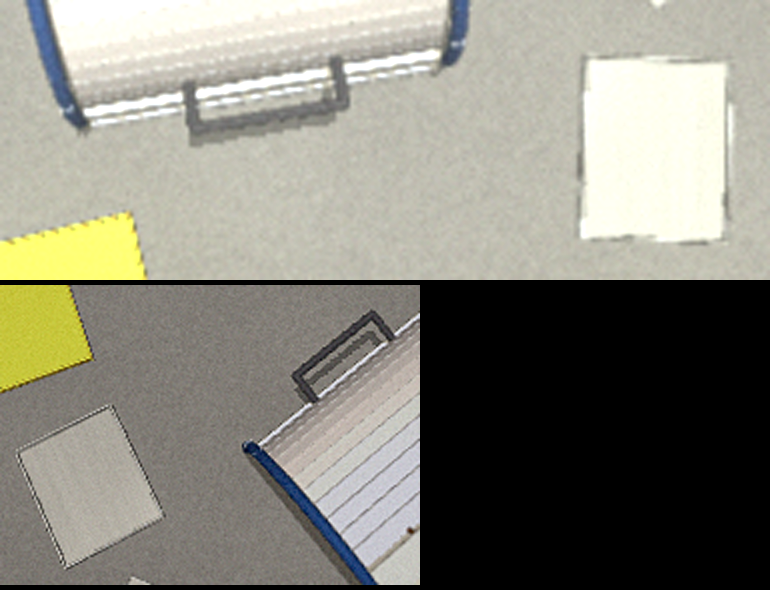

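```bash
python3 - <<'E'
from h import *
T=lambda u,v:(190+u/3.5-.36,150+v/3.5-.36); S=lambda u,v:(100+u/2-.25,170+(v-285)/2-.25)
a,b=[atz('top',T(*p),.098) for p in((194,127),(345,103))]
c,d=[atz('scene',S(*p),.098) for p in((298,376),(375,315))]
for p in(a,b,c,d):print(p.round(4))
ht=(a+b)/2;hs=(c+d)/2;y=a-b;print('top',ht,hs,np.linalg.norm(a-b),np.linalg.norm(c-d))
for y in(a-b,c-d):print('yaw',np.degrees(np.arctan2(-y[0],y[1])))
tr=[atz('top',T(*p),.010) for p in((587,57),(728,64),(724,240),(581,238))]
ts=[atz('scene',S(*p),.010) for p in((18,453),(112,405),(163,516),(66,568))]
for q in(tr,ts):print(np.mean(q,0),[np.linalg.norm(q[i]-q[i-1]).round(3) for i in range(4)],[x[:2].round(3) for x in q])
print(manip.get_state()['position'])
E
```

```text
[0.4514 0.0645 0.098 ]
[ 0.4679 -0.0557  0.098 ]
[ 0.4711 -0.0522  0.098 ]
[0.4545 0.0663 0.098 ]
top [0.45965794 0.00437555 0.098     ] [0.46277362 0.00706884 0.098     ] 0.12134137490420094 0.11959778001621557
yaw 7.779075327376063
yaw -172.02028508041758
[ 0.42951033 -0.32968001  0.01      ] [np.float64(0.157), np.float64(0.123), np.float64(0.153), np.float64(0.124)] [array([ 0.511, -0.273]), array([ 0.502, -0.396]), array([ 0.35 , -0.387]), array([ 0.355, -0.263])]
[ 0.43443158 -0.32966153  0.01      ] [np.float64(0.155), np.float64(0.127), np.float64(0.155), np.float64(0.127)] [array([ 0.354, -0.387]), array([ 0.36 , -0.261]), array([ 0.515, -0.272]), array([ 0.508, -0.399])]
[0.15197792 0.55407148 0.23854352]
```

Request:
{"name": "move_arm", "arguments": {"deltas": [[[-0.554,-0.558,0,0.557,0.34],[-0.554,-0.558,0,0.557,0.34],[-0.554,-0.558,0,0.557,0.34],[-0.554,-0.558,0,0.557,0.34],[-0.554,-0.558,0,0.557,0.34],[-0.554,-0.558,0,0.557,0.34],[-0.554,-0.558,0,0.557,0.34],[-0.554,-0.558,0,0.557,0.34],[-0.554,-0.558,0,0.557,0.34],[-0.554,-0.558,0,0.557,0.34],[-0.554,-0.558,0,0.557,0.34],[-0.554,-0.558,0,0.557,0.34]]], "squeeze": 30}}

```text
clock: 1.3
position: [0.4475, 0.0301, 0.2392]
ee_rot: [-0.0, 0.657, 0.753, 0.0]
contact_force: [0.8, 0.9, 0.2]
width: 0.0284
gripper_force: 0.0
```

```bash
cat >> h.py <<'E'
from scipy.spatial.transform import Rotation as Ro
def st():
    s=manip.get_state(); R=Ro.from_quat(np.roll(s['ee_rot'],-1)).as_matrix()
    yaw=np.degrees(np.arctan2(R[1,1],R[0,1]))
    print('t',round(s['clock'],2),'p',np.round(s['position'],4),'yawY',round(yaw,2),'tilt',np.round(R[:,2],3),'w',round(s['width'],4),'gf',np.round(s['gripper_force'],1),'F',np.round(s['contact_force'],1),'M',np.round(s['moment'],2),'q6',np.round(s['qpos'][5],2))
    return s,R,yaw
def to(X,yawt=None):
    s,R,yaw=st(); d=R.T@(np.array(X)-s['position'])/.8
    tw=0 if yawt is None else -((yawt-yaw+90)%180-90)/120
    print('delta',d.round(4),'twist',round(tw,4))
E
python3 -c "
from h import *
to([.461,.006,.088],7.9)"
```

```text
t 1.3 p [0.4475 0.0301 0.2392] yawY 7.78 tilt [ 0.  0. -1.] w 0.0284 gf 0.0 F [0.8 0.9 0.2] M [ 0.01 -0.03  0.01] q6 -0.22
delta [-0.0322  0.0126  0.1889] twist -0.001
```

Request:
{"name": "move_arm", "arguments": {"deltas": [[[-0.032,0.012,0.05,0,0.34],[-0.032,0.012,0.1,0,0.34],[-0.032,0.012,0.1,0,0.34]]]}}

```text
clock: 1.6
position: [0.4558, 0.0077, 0.1546]
ee_rot: [-0.005, 0.658, 0.753, -0.003]
contact_force: [-0.3, 0.8, -0.4]
width: 0.0283
gripper_force: 0.0
```

```bash
python3 -c "
from h import *
to([.461,.006,.088],7.9)
snap('top','t1.png')
snap('scene','s1.png')
a=cv2.imread('pics/raw_t1.png')[140:240,220:320];b=cv2.imread('pics/raw_s1.png')[150:250,220:320]
cv2.imwrite('pics/c2.png',np.clip(cv2.resize(np.hstack([a,b]),(800,400),interpolation=2)*1.6,0,255))
print(proj('scene',[[.461,.006,.098]]),proj('top',[[.461,.006,.098]]))
"
```

```text
t 1.6 p [0.4558 0.0077 0.1546] yawY 7.69 tilt [-0.013  0.002 -1.   ] w 0.0283 gf 0.0 F [-0.3  0.8 -0.4] M [-0.03 -0.    0.  ] q6 -0.27
delta [-0.0032  0.0072  0.0831] twist -0.0018
[[267.42775633 199.45309317]] [[266.04191924 182.02697837]][ WARN:0@1.052] global loadsave.cpp:1063 imwrite_ Unsupported depth image for selected encoder is fallbacked to CV_8U.
```

View pics/c2.png

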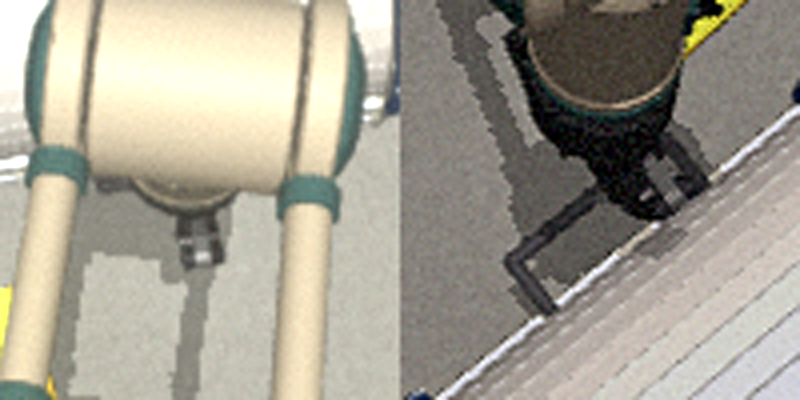

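The fingers straddle the bar just above it (scene crop 640,190), so I'll descend.

Request:
{"name": "move_arm", "arguments": {"deltas": [[[-0.002,0.005,0.03,0,0.34],[-0.002,0.005,0.05,0,0.34],[-0.002,0.005,0.07,0,0.34],[-0.002,0.005,0.08,0,0.34],[-0.002,0.005,0.08,0,0.34]]]}}

```text
clock: 2.2
position: [0.4648, 0.0075, 0.0961]
ee_rot: [0.0, 0.657, 0.754, 0.0]
contact_force: [-0.6, 0.2, -0.4]
width: 0.0284
gripper_force: 0.0
```

```bash
python3 -c "
from h import *
to([.461,.006,.088],7.9)"
```

```text
t 2.2 p [0.4648 0.0075 0.0961] yawY 7.89 tilt [ 0.001 -0.    -1.   ] w 0.0284 gf 0.0 F [-0.6  0.2 -0.4] M [-0.02  0.06  0.01] q6 -0.27
delta [-0.0012 -0.005   0.0101] twist -0.0001
```

Request:
{"name": "move_arm", "arguments": {"deltas": [[[0,-0.004,0.008,0,0.34],[0,-0.004,0.01,0,0.34],[0,-0.004,0.01,0,0.9],[0,-0.004,0.01,0,0.9],[0,-0.004,0.01,0,0.9],[0,-0.004,0.01,0,0.9]]]}}

```text
clock: 2.8
position: [0.4594, 0.0064, 0.0875]
ee_rot: [-0.001, 0.657, 0.754, -0.001]
contact_force: [-5.8, -0.7, 5.0]
width: 0.0087
gripper_force: 29.4
```

```bash
python3 -c "
from h import *
to([.461,.006,.088],7.9)"
```

```text
t 2.8 p [0.4594 0.0064 0.0875] yawY 7.85 tilt [-0.003 -0.    -1.   ] w 0.0087 gf 29.4 F [-5.8 -0.7  5. ] M [-0.15  0.85  0.05] q6 -0.27
delta [-0.0008  0.0019 -0.0006] twist -0.0004
```

Request:
{"name": "move_arm", "arguments": {"deltas": [[[0,0.0038,-0.0152,0,0.9],[0,0.0088,-0.0303,0,0.9],[0,0.018,-0.0522,0,0.9],[0,0.0296,-0.0731,0,0.9],[0,0.0296,-0.0731,0,0.9]]]}}

```text
clock: 3.3
position: [0.4825, 0.0098, 0.1471]
ee_rot: [-0.002, 0.657, 0.754, -0.002]
contact_force: [-7.4, -0.9, 3.6]
width: 0.0087
gripper_force: 29.7
```

```bash
python3 -c "
from h import *
st()"
```

```text
t 3.3 p [0.4825 0.0098 0.1471] yawY 7.85 tilt [-0.005 -0.    -1.   ] w 0.0087 gf 29.7 F [-7.4 -0.9  3.6] M [-0.16  1.26  0.11] q6 -0.26
```

Request:
{"name": "move_arm", "arguments": {"deltas": [[[0,0.0136,-0.0195,0,0.9],[0,0.0293,-0.0374,0,0.9],[0,0.0467,-0.0537,0,0.9],[0,0.069,-0.0702,0,0.9],[0,0.0932,-0.0839,0,0.9],[0,0.1188,-0.0945,0,0.9],[0,0.1457,-0.1019,0,0.9],[0,0.173,-0.106,0,0.9],[0,0.2009,-0.1068,0,0.9],[0,0.2285,-0.1042,0,0.9],[0,0.2557,-0.0982,0,0.9],[0,0.2782,-0.0903,0,0.9]]]}}

```text
clock: 4.5
position: [0.7069, 0.042, 0.2178]
ee_rot: [-0.001, 0.657, 0.754, 0.002]
contact_force: [-0.7, 3.0, 0.3]
width: 0.0089
gripper_force: 31.0
```

```bash
python3 -c "
from h import *
st()"
```

```text
t 4.5 p [0.7069 0.042  0.2178] yawY 7.85 tilt [ 0.002  0.004 -1.   ] w 0.0089 gf 31.0 F [-0.7  3.   0.3] M [0.47 0.25 0.09] q6 -0.18
```

Request:
{"name": "move_arm", "arguments": {"deltas": [[[0,0,0,0,0.3],[0,0,0,0,0.3],[0,0,-0.04,0,0.3],[0,0,-0.1,0,0.3],[0,-0.06,-0.14,0,0.3],[0,-0.12,-0.14,0,0.3],[-0.06,-0.18,-0.14,0,0.3],[-0.11,-0.24,-0.14,0,0.3],[-0.17,-0.28,-0.14,0,0.3],[-0.23,-0.32,-0.14,0,0.3],[-0.28,-0.36,-0.14,0,0],[-0.33,-0.38,-0.14,0,0]]]}}

```text
clock: 5.7
position: [0.453, -0.2253, 0.3313]
ee_rot: [0.001, 0.657, 0.754, 0.0]
contact_force: [1.3, -0.5, 0.5]
width: 0.0427
gripper_force: 0.0
```

```bash
python3 - <<'E'
from h import *
st(); snap('top','t2.png'); snap('scene','s2.png')
a=cv2.imread('pics/raw_t2.png')[50:200,180:340];b=cv2.imread('pics/raw_s2.png')[160:360,210:430]
o=np.hstack([cv2.resize(a,None,fx=2.4,fy=2.4,interpolation=2),np.zeros((360,2,3),np.uint8),cv2.resize(b,(396,360),interpolation=2)])
cv2.imwrite('pics/c3.png',np.clip(o*1.5,0,255).astype(np.uint8)); print(o.shape)
E
```

```text
t 5.7 p [ 0.453  -0.2253  0.3313] yawY 7.81 tilt [ 0.002 -0.001 -1.   ] w 0.0427 gf 0.0 F [ 1.3 -0.5  0.5] M [-0.03 -0.02 -0.02] q6 -0.74
(360, 782, 3)
```

View pics/c3.png

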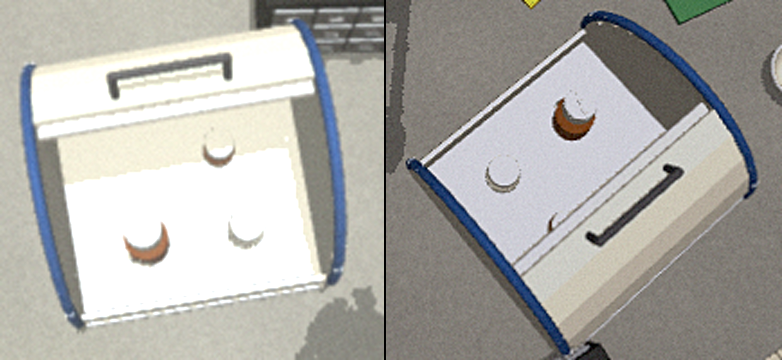

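The shutter is open. The bottle with its white cap is at top crop (146,235) and scene crop (577,108). The white jar is at (246,225) and the amber jar at (219,148). I'll enlarge the cap.

```bash
python3 - <<'E'
from h import *
a=cv2.imread('pics/raw_t2.png')[130:170,220:260];b=cv2.imread('pics/raw_s2.png')[202:242,298:338]
o=np.hstack([cv2.resize(x,(400,400),interpolation=2) for x in(a,b)])
cv2.imwrite('pics/c4.png',o)
E
```

```text
(no output)
```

View pics/c4.png

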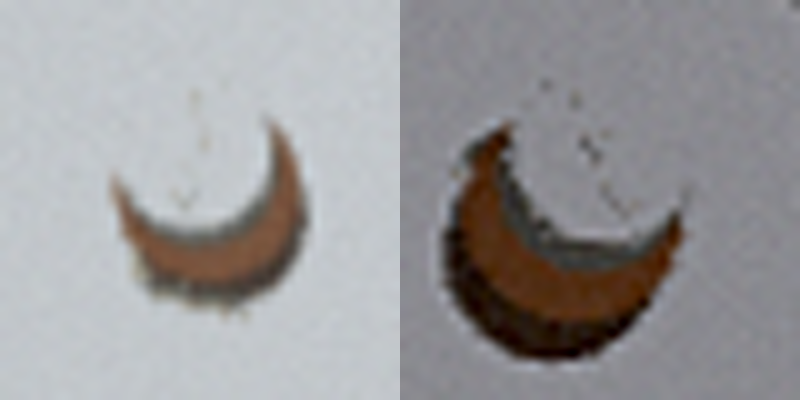

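```bash
python3 - <<'E'
from h import *
from scipy.optimize import least_squares as L
T=lambda u,v:(220+u/10-.45,130+v/10-.45); S=lambda u,v:(298+(u-400)/10-.45,202+v/10-.45)
top=[T(*p) for p in((130,197),(150,220),(175,230),(200,232),(225,226),(250,208),(264,180))]
sc=[S(*p) for p in((508,155),(528,200),(545,222),(565,235),(610,243),(640,236))]
body=[T(*p) for p in((150,285),(180,295),(220,298),(265,280),(295,250),(303,220))]
bs=[S(*p) for p in((452,240),(470,300),(500,338),(550,357),(600,345),(640,310))]
A={'capT':('top',top,.094,.021),'capS':('scene',sc,.094,.021)}
A['bodT']=('top',body,.021,.027);A['bodS']=('scene',bs,.021,.027)
def res(c,ks): return np.concatenate([[np.linalg.norm(atz(A[k][0],p,A[k][2])[:2]-c)-A[k][3] for p in A[k][1]] for k in ks])
for ks in(['capT'],['capS'],['bodT'],['bodS'],['capT','capS'],list(A)):
    r=L(res,[.58,.07],args=(ks,),loss='soft_l1',f_scale=.002); print(ks,r.x.round(4),(res(r.x,ks)*1e3).round(1))
# tops of jar for clearance
for n,uv in(('top',(180+246/2.4,50+222/2.4)),('scene',(210+(503-386)/1.8,160+172/1.8))): print('jarA',atz(n,uv,.068))
to([.6,.07,.3],7.9)
E
```

```text
['capT'] [0.5661 0.0798] [-0.2  0.2 -0.1 -0.1  0.1  0.2 -0.3]
['capS'] [0.5782 0.0542] [12.2  0.8 -4.4 -6.  -0.2  6.8]
['bodT'] [0.5635 0.0795] [ 1.8 -0.1 -0.8 -0.7  0.8  0.7]
['bodS'] [0.562  0.0809] [-0.7 -1.   0.6  1.1 -0.3 -1.4]
['capT', 'capS'] [0.5636 0.083 ] [-4.2 -3.7 -3.2 -2.1 -0.5  1.2  2.2  2.3 -1.7 -2.7 -3.6 -4.9 -4.8]
['capT', 'capS', 'bodT', 'bodS'] [0.5632 0.0812] [-2.7 -2.9 -3.3 -2.8 -1.8 -0.5  0.4  0.8 -3.5 -4.4 -5.1 -5.4 -4.4  0.5
 -1.  -0.9  0.1  2.2  2.4  0.3 -0.6  0.4  0.3 -1.4 -2.6]
jarA [ 0.57643479 -0.04419653  0.068     ]
jarA [ 0.58032536 -0.04633191  0.068     ]
t 5.8 p [ 0.4522 -0.2298  0.3308] yawY 7.34 tilt [-0.    -0.005 -1.   ] w 0.0425 gf 0.0 F [ 0.6 -0.7 -0.2] M [ 0.06 -0.04 -0.02] q6 -0.73
delta [0.3482 0.2312 0.0367] twist -0.0046
```

```bash
python3 - <<'E'
from h import *
to([.564,.08,.26],7.9)
print('edge',atz('top',(180+170/2.4,50+125/2.4),.2))
E
```

```text
t 5.8 p [ 0.4522 -0.2298  0.3308] yawY 7.34 tilt [-0.    -0.005 -1.   ] w 0.0425 gf 0.0 F [ 0.6 -0.7 -0.2] M [ 0.06 -0.04 -0.02] q6 -0.73
delta [0.3666 0.1882 0.0867] twist -0.0046
edge [0.65505866 0.0407195  0.2       ]
```

Request:
{"name": "move_arm", "arguments": {"deltas": [[[0.37,0.188,0.03,0,-0.65],[0.37,0.188,0.03,0,-0.65],[0.37,0.188,0.03,0,-0.65],[0.37,0.188,0.06,0,-0.65],[0.37,0.188,0.087,0,-0.65],[0.37,0.188,0.087,0,-0.65],[0.37,0.188,0.087,0,-0.65],[0.37,0.188,0.087,0,-0.65],[0.37,0.188,0.087,0,-0.65]]], "squeeze": 20}}

```text
clock: 6.7
position: [0.5636, 0.09, 0.2605]
ee_rot: [0.0, 0.656, 0.754, -0.0]
contact_force: [-0.3, -0.5, 0.6]
width: 0.0703
gripper_force: 0.0
```

```bash
python3 - <<'E'
from h import *
to([.564,.08,.103],7.9)
snap('scene','s3.png',(280,180,360,260),6)
E
```

```text
t 6.7 p [0.5636 0.09   0.2605] yawY 7.95 tilt [-0.    -0.001 -1.   ] w 0.0703 gf 0.0 F [-0.3 -0.5  0.6] M [-0.02 -0.03  0.  ] q6 -0.1
delta [-0.0124 -0.0011  0.1969] twist 0.0004
```

View pics/s3.png

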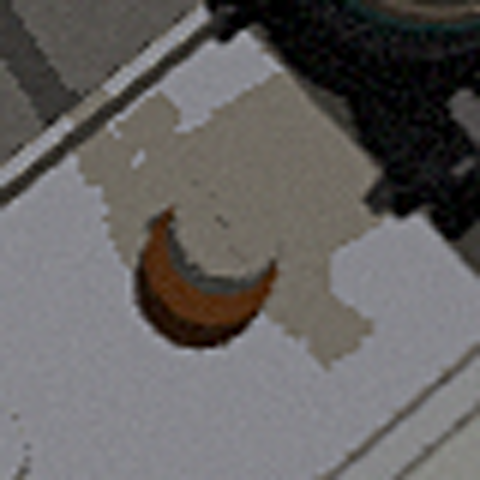

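```bash
python3 - <<'E'
from h import *
from scipy.optimize import least_squares as L
q=[(280+u/6-.42,180+v/6-.42) for u,v in((172,240),(182,260),(195,273),(215,280),(240,280),(262,268))]
for z in (.094,):
  f=lambda c:[np.linalg.norm(atz('scene',p,z)[:2]-c)-.021 for p in q]
  r=L(f,[.58,.07]);print(r.x,np.round(np.array(f(r.x))*1e3,1))
to([.564,.08,.103],7.9)
E
```

```text
[0.58198535 0.05716117] [ 9.2  0.4 -5.9 -7.7 -1.5  8.4]
t 6.75 p [0.5638 0.0891 0.2611] yawY 7.86 tilt [ 0.001 -0.001 -1.   ] w 0.0705 gf 0.0 F [-0.1 -0.5  0.6] M [ 0.01 -0.    0.02] q6 -0.1
delta [-0.0111 -0.0014  0.1976] twist -0.0004
```

```bash
python3 - <<'E'
from h import *
from scipy.optimize import least_squares as L
q=[(280+u/6-.42,180+v/6-.42) for u,v in((172,240),(182,260),(195,273),(215,280),(240,280),(262,268))]
for z in (.094,.09):
  f=lambda c:[np.linalg.norm(atz('scene',p,z)[:2]-c)-.021 for p in q]
  r=L(f,[.555,.09]);print(r.x,np.round(np.array(f(r.x))*1e3,1),[atz('scene',p,z)[:2].round(4) for p in q])
E
```

```text
[0.55939876 0.08244482] [-0.  -0.1  0.3 -0.2  0.   0. ] [array([0.5523, 0.0627]), array([0.5611, 0.0616]), array([0.5681, 0.063 ]), array([0.5745, 0.0681]), array([0.5796, 0.0765]), array([0.58  , 0.0865])]
[0.55886999 0.08338132] [ 0.  -0.1  0.2 -0.2  0.   0.1] [array([0.5517, 0.0636]), array([0.5605, 0.0625]), array([0.5675, 0.064 ]), array([0.5739, 0.0691]), array([0.579 , 0.0775]), array([0.5795, 0.0875])]
```

Request:
{"name": "move_arm", "arguments": {"deltas": [[[-0.009,-0.003,0.04,0,-0.65],[-0.009,-0.003,0.08,0,-0.65],[-0.009,-0.003,0.12,0,-0.65],[-0.009,-0.003,0.14,0,-0.65],[-0.009,-0.003,0.14,0,-0.65],[-0.009,-0.003,0.14,0,-0.65]]]}}

```text
clock: 7.35
position: [0.5634, 0.0806, 0.1497]
ee_rot: [0.001, 0.658, 0.753, 0.001]
contact_force: [0.6, -0.7, 0.6]
width: 0.0708
gripper_force: 0.0
```

```bash
python3 - <<'E'
from h import *
to([.5625,.081,.103],7.9)
snap('scene','s4.png',(280,180,360,260),6)
E
```

```text
t 7.35 p [0.5634 0.0806 0.1497] yawY 7.72 tilt [ 0.002 -0.    -1.   ] w 0.0708 gf 0.0 F [ 0.6 -0.7  0.6] M [ 0.02 -0.   -0.01] q6 -0.11
delta [ 0.0007 -0.0012  0.0584] twist -0.0015
```

Descending slowly around the cap.

Request:
{"name": "move_arm", "arguments": {"deltas": [[[0,-0.001,0.015,0,-0.65],[0,-0.001,0.03,0,-0.65],[0,-0.001,0.045,0,-0.65],[0,-0.001,0.058,0,-0.65],[0,-0.001,0.058,0,-0.65]]]}}

```text
clock: 7.9
position: [0.5606, 0.0817, 0.0998]
ee_rot: [-0.002, 0.657, 0.754, -0.001]
contact_force: [-0.1, -0.1, -0.5]
width: 0.0703
gripper_force: 0.0
```

Request:
{"name": "move_arm", "arguments": {"deltas": [[[0,0,0,0,-0.2],[0,0,0,0,-0.1],[0,0,0,0,0],[0,0,0,0,0.1],[0,0,0,0,0.1]]], "squeeze": 20}}

```text
clock: 8.4
position: [0.5623, 0.0817, 0.1026]
ee_rot: [0.0, 0.657, 0.754, 0.0]
contact_force: [-1.2, -0.1, 2.7]
width: 0.0417
gripper_force: 21.6
```

```bash
python3 -c "
from h import *
to([.5625,.081,.103],7.9)"
```

```text
t 8.4 p [0.5623 0.0817 0.1026] yawY 7.82 tilt [ 0.001  0.    -1.   ] w 0.0417 gf 21.6 F [-1.2 -0.1  2.7] M [-0.02  0.13  0.03] q6 -0.11
delta [-0.0009  0.0001 -0.0005] twist -0.0007
```

Request:
{"name": "move_arm", "arguments": {"deltas": [[[0,0,0,0,-0.5],[0,0,0,0,-0.5],[0,0,0,0.07,-0.5],[0,0,0,0.14,-0.5],[0,0,0,0.21,-0.5],[0,0,0,0.28,-0.5],[0,0,0,0.35,-0.5],[0,0,0,0.42,-0.5],[0,0,0,0.49,-0.5],[0,0,0,0.56,-0.5],[0,0,0,0.63,-0.5],[0,0,0,0.7,-0.5]]]}}

```text
clock: 9.6
position: [0.5622, 0.0817, 0.1019]
ee_rot: [-0.0, 0.993, 0.117, 0.0]
contact_force: [0.2, 0.4, -0.5]
width: 0.0638
gripper_force: 0.0
```

Request:
{"name": "move_arm", "arguments": {"deltas": [[[0,0,0,0,-0.3],[0,0,0,0,-0.1],[0,0,0,0,0],[0,0,0,0,0.1],[0,0,0,0,0.1]]]}}

```text
clock: 10.1
position: [0.5631, 0.0797, 0.1027]
ee_rot: [0.002, 0.993, 0.122, 0.001]
contact_force: [0.7, -4.6, 2.7]
width: 0.0414
gripper_force: 21.8
```

```bash
python3 -c "
from h import *
to([.5625,.081,.103],7.9)"
```

```text
t 10.1 p [0.5631 0.0797 0.1027] yawY -76.0 tilt [ 0.002 -0.004 -1.   ] w 0.0414 gf 21.8 F [ 0.7 -4.6  2.7] M [-0.98 -0.08 -0.03] q6 1.35
delta [-0.0003 -0.0018 -0.0003] twist -0.6992
```

Request:
{"name": "move_arm", "arguments": {"deltas": [[[0,0.0015,0,0,0.2],[0,0.0025,0,0,0.3],[0,0.0025,0,0,0.3],[0,0.0025,0.002,0,0.3],[0,0.0025,0.004,0,0.3],[0,0.0025,0.006,0,0.3],[0,0.0025,0.006,0,0.3]]], "squeeze": 70}}

```text
clock: 10.8
position: [0.5632, 0.0796, 0.0985]
ee_rot: [0.0, 0.993, 0.121, 0.001]
contact_force: [-2.3, -2.5, 10.9]
width: 0.0407
gripper_force: 71.1
```

```bash
python3 -c "
from h import *
st()"
```

```text
t 10.8 p [0.5632 0.0796 0.0985] yawY -76.12 tilt [ 0.002 -0.    -1.   ] w 0.0407 gf 71.1 F [-2.3 -2.5 10.9] M [-0.43  0.22  0.04] q6 1.35
```

Request:
{"name": "move_arm", "arguments": {"deltas": [[[0,0.0005,0.001,-0.03,0.3],[0,0.0005,0.0012,-0.06,0.3],[0,0.0005,0.0012,-0.09,0.3],[0,0.0005,0.0012,-0.12,0.3],[0,0.0005,0.0012,-0.15,0.3],[0,0.0005,0.0012,-0.18,0.3]]]}}

```text
clock: 11.4
position: [0.5636, 0.0801, 0.0981]
ee_rot: [-0.0, 0.952, 0.306, 0.002]
contact_force: [-1.8, -0.1, 10.6]
width: 0.0404
gripper_force: 71.3
```

```bash
python3 -c "
from h import *
st()"
```

```text
t 11.4 p [0.5636 0.0801 0.0981] yawY -54.41 tilt [ 0.003  0.001 -1.   ] w 0.0404 gf 71.3 F [-1.8 -0.1 10.6] M [-0.08  0.23 -0.04] q6 0.97
```

Request:
{"name": "move_arm", "arguments": {"deltas": [[[0,0,0.0005,-0.04,0.3],[0,0,0.0005,-0.08,0.3],[0,0,0.0005,-0.12,0.3],[0,0,0.0005,-0.16,0.3],[0,0,0.0005,-0.2,0.3],[0,0,0.0005,-0.24,0.3],[0,0,0.0005,-0.28,0.3],[0,0,0.0005,-0.32,0.3],[0,0,0.0005,-0.36,0.3],[0,0,0.0005,-0.4,0.3],[0,0,0.0005,-0.44,0.3],[0,0,0.0005,-0.455,0.3]]]}}

```text
clock: 12.6
position: [0.5634, 0.0802, 0.0977]
ee_rot: [0.0, 0.706, 0.708, 0.001]
contact_force: [-2.4, 0.2, 12.1]
width: 0.0408
gripper_force: 71.3
```

```bash
python3 -c "
from h import *
st()"
```

```text
t 12.6 p [0.5634 0.0802 0.0977] yawY 0.16 tilt [ 0.002  0.001 -1.   ] w 0.0408 gf 71.3 F [-2.4  0.2 12.1] M [-0.05  0.27 -0.05] q6 0.01
```

Request:
{"name": "move_arm", "arguments": {"deltas": [[[0,0,0,0,0.3],[0,0,-0.003,0,0.3],[0,0,-0.006,0,0.3],[0,0,-0.01,0,0.3],[0,0,-0.014,0,0.3],[0,0,-0.018,0,0.3]]]}}

```text
clock: 13.2
position: [0.562, 0.0797, 0.1098]
ee_rot: [-0.001, 0.707, 0.707, -0.0]
contact_force: [0.8, 0.3, -0.1]
width: 0.0407
gripper_force: 70.5
```

```bash
python3 -c "
from h import *
st()"
```

```text
t 13.2 p [0.562  0.0797 0.1098] yawY 0.03 tilt [-0.002  0.001 -1.   ] w 0.0407 gf 70.5 F [ 0.8  0.3 -0.1] M [-0.04  0.02  0.02] q6 0.02
```

Request:
{"name": "move_arm", "arguments": {"deltas": [[[0,0,-0.02,0,0.3],[0,0,-0.05,0,0.3],[0,0,-0.09,0,0.3],[0,0,-0.14,0,0.3],[0,0,-0.19,0,0.3],[0,0,-0.2,0,0.3]]]}}

```text
clock: 13.8
position: [0.5648, 0.0796, 0.275]
ee_rot: [0.003, 0.707, 0.707, 0.003]
contact_force: [0.4, 0.3, 0.3]
width: 0.0405
gripper_force: 70.5
```

```bash
python3 -c "
from h import *
to([.432,-.33,.2],-3)
snap('scene','s5.png',(100,100,400,320),2.5)"
```

```text
t 13.8 p [0.5648 0.0796 0.275 ] yawY 0.03 tilt [ 0.008  0.001 -1.   ] w 0.0405 gf 70.5 F [0.4 0.3 0.3] M [ 0.    0.01 -0.03] q6 0.02
delta [-0.5119 -0.1671  0.0921] twist 0.0253
```

View pics/s5.png

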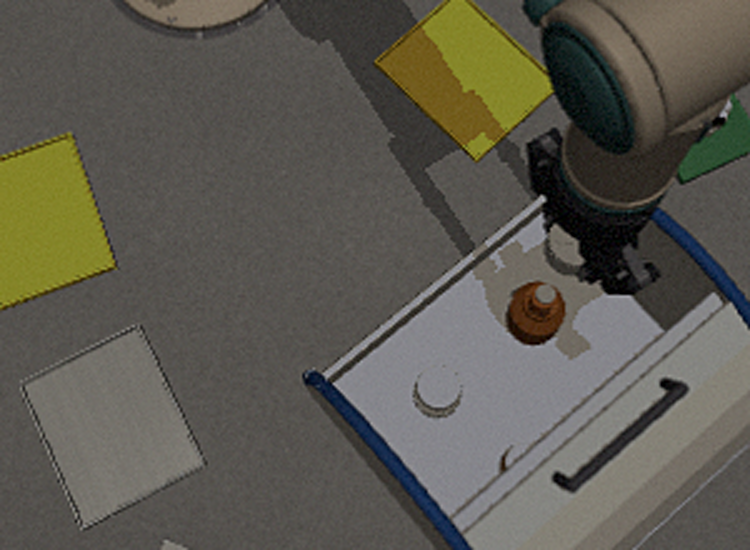

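The cap is held between the fingers at (575,250), and the bare neck shows at (545,295). I'm moving to the tray, first back toward the robot and then sideways.

Request:
{"name": "move_arm", "arguments": {"deltas": [[[-0.04,-0.05,0,0,0.3],[-0.08,-0.1,0,0,0.3],[-0.13,-0.13,0,0,0.3],[-0.19,-0.165,0,0,0.3],[-0.25,-0.165,0,0,0.3],[-0.31,-0.165,0,0.025,0.3],[-0.37,-0.165,0.02,0.025,0.3],[-0.43,-0.165,0.05,0.025,0.3],[-0.48,-0.165,0.09,0.025,0.3],[-0.51,-0.165,0.12,0.025,0.3],[-0.51,-0.165,0.15,0.025,0.3],[-0.51,-0.165,0.18,0.025,0.3]]]}}

```text
clock: 15.05
position: [0.4293, -0.3286, 0.1227]
ee_rot: [-0.002, 0.726, 0.688, 0.0]
contact_force: [0.8, -0.0, 0.4]
width: 0.0407
gripper_force: 70.6
```

```bash
python3 -c "
from h import *
to([.432,-.33,.02],-3)"
```

```text
t 15.05 p [ 0.4293 -0.3286  0.1227] yawY -3.1 tilt [-0.003  0.004 -1.   ] w 0.0407 gf 70.6 F [ 0.8 -0.   0.4] M [ 0.01  0.02 -0.01] q6 -0.73
delta [-0.002   0.004   0.1284] twist -0.0008
```

Request:
{"name": "move_arm", "arguments": {"deltas": [[[0,0.003,0.04,0,0.3],[0,0.003,0.075,0,0.3],[0,0.003,0.1,0,0.3],[0,0.003,0.114,0,0.3],[0,0.003,0.114,0,0.3],[0,0.003,0.114,0,0.3]]], "squeeze": 30}}

```text
clock: 15.65
position: [0.4332, -0.3287, 0.0349]
ee_rot: [-0.0, 0.725, 0.688, 0.0]
contact_force: [0.5, -0.2, 0.0]
width: 0.0407
gripper_force: 70.6
```

```bash
python3 -c "
from h import *
to([.432,-.33,.013],-3)"
```

```text
t 15.65 p [ 0.4332 -0.3287  0.0349] yawY -2.98 tilt [-0.  0. -1.] w 0.0407 gf 70.6 F [ 0.5 -0.2  0. ] M [-0.01 -0.04  0.03] q6 -0.73
delta [-0.0017 -0.0015  0.0274] twist 0.0002
```

Lowering slowly until it touches the tray floor.

Request:
{"name": "move_arm", "arguments": {"deltas": [[[0,0,0.007,0,0.3],[0,0,0.014,0,0.3],[0,0,0.02,0,0.3],[0,0,0.024,0,0.3],[0,0,0.026,0,0.3],[0,0,0.026,0,0.3]]]}}

```text
clock: 16.25
position: [0.4332, -0.3287, 0.014]
ee_rot: [-0.0, 0.725, 0.688, 0.0]
contact_force: [-1.1, -0.2, 0.2]
width: 0.0408
gripper_force: 70.6
```

```bash
python3 -c "
from h import *
st()"
```

```text
t 16.25 p [ 0.4332 -0.3287  0.014 ] yawY -2.98 tilt [-0.  0. -1.] w 0.0408 gf 70.6 F [-1.1 -0.2  0.2] M [-0.02  0.    0.01] q6 -0.73
```

Request:
{"name": "move_arm", "arguments": {"deltas": [[[0,0,0.0012,0,0.3],[0,0,0.0024,0,0.3],[0,0,0.0035,0,0.3],[0,0,0.0035,0,0.3]]]}}

```text
clock: 16.65
position: [0.4334, -0.3289, 0.012]
ee_rot: [0.0, 0.725, 0.688, 0.0]
contact_force: [-1.3, 0.9, 3.5]
width: 0.0405
gripper_force: 71.1
```

```bash
python3 -c "
from h import *
st()"
```

```text
t 16.65 p [ 0.4334 -0.3289  0.012 ] yawY -2.98 tilt [ 0. -0. -1.] w 0.0405 gf 71.1 F [-1.3  0.9  3.5] M [ 0.13  0.09 -0.03] q6 -0.73
```

Request:
{"name": "move_arm", "arguments": {"deltas": [[[0,0,0,0,0.02],[0,0,0,0,-0.1],[0,0,0,0,-0.3],[0,0,0,0,-0.45],[0,0,-0.01,0,-0.45],[0,0,-0.03,0,-0.45],[0,0,-0.07,0,-0.45],[0,0,-0.12,0,-0.45],[0.05,-0.04,-0.17,0,-0.45],[0.09,-0.1,-0.2,0,-0.45],[0.15,-0.15,-0.2,0,-0.45],[0.2,-0.15,-0.2,0,-0.45]]], "squeeze": 20}}

```text
clock: 17.85
position: [0.3265, -0.1824, 0.1713]
ee_rot: [0.001, 0.726, 0.687, -0.0]
contact_force: [1.3, 0.8, -0.1]
width: 0.0622
gripper_force: 0.0
```

```bash
python3 - <<'E'
from h import *
st(); snap('top','t6.png'); snap('scene','s6.png')
a=cv2.imread('pics/raw_t6.png')[50:240,190:420];b=cv2.imread('pics/raw_s6.png')[180:340,100:300]
o=np.hstack([cv2.resize(a,(400,330),interpolation=2),cv2.resize(b,(400,330),interpolation=2)])
cv2.imwrite('pics/c6.png',o)
E
```

```text
t 17.85 p [ 0.3265 -0.1824  0.1713] yawY -3.15 tilt [ 0.001 -0.002 -1.   ] w 0.0622 gf 0.0 F [ 1.3  0.8 -0.1] M [ 0.11 -0.07  0.01] q6 -0.64
```

View pics/c6.png

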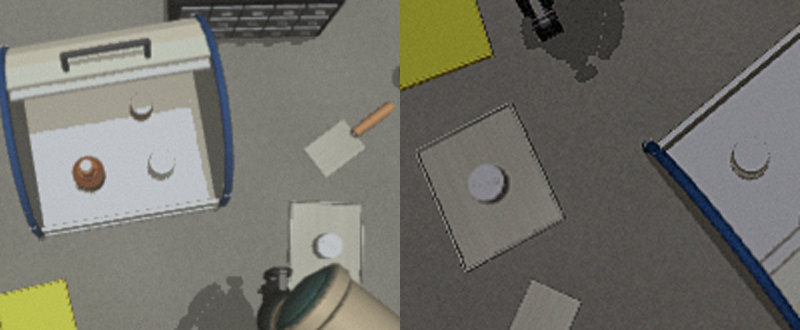

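The cap stands upright near the middle of the steel tray (scene crop 487,183). The shutter is open, the jars are where they were, and the arm is clear.

```bash
python3 -c "
from rig import manip
print(manip.sign_off())"
```

```text
the job is handed in; nothing more can be done
None
```

The job is handed in after about 18 s of robot time: the shutter is fully open, the cap was unlocked and set upright in the steel tray, and the jars look unmoved in the last picture; no verdict was returned.

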